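# Re-hang the vanity locker lid: hold the hinge knuckles in line for the pin

## Robot

A 6-joint arm with a two-finger parallel gripper is mounted at the origin on the work surface. World frame = base frame: x ahead of the robot, y to its left, z up, the work surface at z = 0. Lengths are in m, angles in rad, forces in N, time in s.
With the tool pointing down it reaches from about 0.4 to 0.825 m from the base axis. Payload 7 kg.
Tool frame: the origin (TCP) lies between the finger pads; the fingertips stand 11 mm ahead of it and the grasp point (between the pads) lies 8 mm behind it; z points along the fingers, x is the direction in which the jaws open and shut, and the axes are right-handed (so a half turn about z gives the same grasp; the last joint's range is limited). The gripper opens to 85 mm and grips with 20 to 120 N. Pads are 22 mm wide; open, the fingers measure 114 mm over their backs; the gripper's body (76 mm by 85 mm) begins 54 mm behind the grasp point. The pads swing forward as they close: fully open they stand 13 mm farther back than shut.
Start: joints at [1.56, 0.359, 0.012, 0, -1.224, -0.288], TCP at [0.199, 0.645, 0.242] pointing down, gripper open.
Joint ranges: [-3.07, 3.07], [-1.43, 2.12], [-1.02, 1.25], [-3.03, 1.67], [-3.05, -0], [-3.03, 3.03]. Speed limits (rad/s): [2.39, 2.39, 3.01, 3.14, 3.14, 3.14].

## Interface

Orientations are given as a unit quaternion [w, x, y, z].
In Python, from cell import manip gives the robot as it stands. The module is installed in compiled form; this text tells all that it offers.
- The arm moves only by the tool apply_moves, never from a script. Its argument "targets" is text: rows parted by semicolons, each of 7 numbers parted by spaces: the shift along the tool's x, y, z in units of 25 mm (1.0 is 25 mm), then the turn, a rotation vector about the tool's x, y, z in units of 6 degrees (1.0 is 6 degrees), then the closure, from 0 (fully open) to 1 (shut). In form: x y z wx wy wz claw; .... A call has 1 to 10 rows; each row shifts and turns the commanded pose from where the row before left it, along the tool's axes as they then stand; what a row does not reach is not made up. A row lasts 1/8 s, in which the tool goes at most 62.5 mm and 10.7 degrees, less where a joint would pass 70% of its speed; a pose out of reach is approached as far as the arm can. A call is refused whole if a number of a shift passes 1 or a number of a turn 1, either way. A call with a gripper value outside its range is refused whole. The fingers move at their own pace and stop on an object; the grip force is fixed at half the most. Time passes only in rows, so rows that do not move let the fingers close. It gives the time, the measured TCP pose, the force and the opening at its end, in the units of the state.
- manip.observe(): the state, without advancing time (a new reading comes with each control period).
- manip.read_camera(name): name is "side" or "top" or "wrist"; returns a dict with "pixels" (480x640x3 uint8, blue, green, red), "fov_y" (degrees; the focal length in pixels is half the picture's height over the tangent of half this angle, whatever the lens; pixels are square), "cx", "cy" (the principal point, pixels), "world_from_camera" (4x4, takes a point from camera to world coordinates). Camera axes: x right, y down, z forward; pixel columns grow to the right and rows downward; lengths in m; the calibration is good to about 2 mm. A picture is of the moment at which its call begins. There is no depth.
- manip.sign_off(): hands the job in, once; it reports no verdict.
The state is a dict: "clock": time; "joint_pos": joint angles; "qvel": joint speeds; "effort": joint torques, N m; "eef_pos": TCP position; "orientation": TCP orientation; "force": force on the tool from outside, world axes, zero at the start; "ft_torque": the same for the moment, N m; "width": finger opening in m.
Only numpy, scipy, OpenCV 4.12 (cv2) and the standard library are available. Lean on these libraries where they do the work, as an engineer would, in place of code of your own. Each camera call takes 0.05 s, during which the arm holds its last target. There are 200 camera calls.

## Task

Re-hang the loose walnut lid on the low quartz locker: lift it by its bar pull, lay it on the locker just short of the hinge and press it down level onto the rim against the spring bumpers, then, keeping it down, slide it straight back until its two brass knuckles sit between the three on the jamb rail and all the holes line up. Finish while still holding the lid there, pressed down level with the holes in line, so that someone else can push the pin in: do not let go, and leave the pin and everything else on the counter where they are.

Things in the scene. Friction and masses are not known exactly. Their poses are not given: they have to be found in the camera images.
- lid: Loose walnut lid, 138 (x) x 220 (y) x 12 mm, about 0.36 kg, lying flat on the counter, right way up. Origin: centre of its underside; x points to its hinge edge (away from the robot, within about 0.4 rad), y along the hinge, z up. A 3 mm brass leaf on its top carries two knuckles that overhang the hinge edge by 7.5 mm.
- lid_pull (a point): Middle of the lid's dark steel bridge pull, over the lid's centre, 35 mm above its underside. The bar runs along y: 12 mm thick (x), 100 mm long, from 15 to 31 mm above the lid's top, on posts 43 mm either side of the middle. Grip it here, fingers closing along the lid's x.
- lid_axis (a point): Middle of the lid's hinge axis: 69.5 mm from the lid's centre along its x (0.5 mm beyond the edge), 21 mm above its underside. The lid's two brass knuckles (14 mm outside, 8 mm hole, 26 mm long, chamfered ends) lie along y on this axis, centred 27 mm to either side.
- lid_hole_l (a point): Centre of the lid's left (+y) knuckle hole, on its hinge axis.
- lid_hole_r (a point): Centre of the lid's right (-y) knuckle hole, on its hinge axis.
- locker: Low locker fixed to the counter, 171 (x) x 220 (y) mm, open on top, quartz walls with the rim 60 mm above the counter. Origin: centre of its underside; x points to its hinge side (away from the robot, within about 0.3 rad), y along the hinge, z up. The small push-button latch in its front face has no part in this job.
- rim_seat (a point): At rim height (60 mm) on the locker, 16.5 mm from its origin towards -x: where the centre of the lid's underside belongs when home, holes in line. The lid's edge meets the jamb rail 1 mm further on. To come down clear of the fixed knuckles the lid must be laid 15 to 25 mm short of home (towards the locker's -x).
- jamb_axis (a point): Middle of the fixed hinge axis, 53 mm from the locker's origin along its x, 81 mm above the counter, above the edge of the wooden jamb rail (32 mm thick, its top 72 mm high, flush with the seated lid's top). A brass leaf on the rail carries three knuckles (14 mm outside, 8 mm hole, 24 mm long, chamfered) at 0 and 54 mm to either side.
- jamb_hole_l (a point): On the fixed hinge axis, middle of the left (+y) 30 mm gap between fixed knuckles: where the lid's left hole belongs, with 2 mm to spare at each end of the knuckle.
- jamb_hole_r (a point): The same for the right (-y) gap. The fixed knuckles overhang the rim by 6.5 mm, with their undersides 14 mm above it: the lid's edge slides under them only when it is pressed to within 2 mm of the rim.
- bumper0 (a joint): Travel of one of four black spring bumpers, 11 mm round, in the locker's side walls: 0 = up, 6 mm above the rim; 0.006 = pressed level with it. They carry the lid by themselves; the four need 14 N at the rim (about 10 N of push beside the lid's weight) and lift the lid again when it is let go.
- hinge_pin: Brass hinge pin, 5 mm thick, 140 mm long, one end bent; lies on the counter, to be left alone.
- tumbler: Chrome toothbrush tumbler, 70 mm across, 100 mm high, with a blue brush standing to 175 mm. Bystander. Origin: centre of its underside.
- soap_dish: Grey stone soap dish with soap, 90 x 130 x 32 mm. Bystander.
- lip_balm: Round tin of lip balm, 46 mm across, 18 mm high. Bystander.
- flosser: White plastic flosser handle, 155 mm long, 12 mm high. Bystander.
- lotion: Amber jar, 60 mm across, 120 mm high. Bystander.
- screwdriver: Screwdriver with a black handle, 180 mm long, lying flat. Bystander.

How it is judged:
By the outcome, as a careful person would: the job done as asked, in the order asked, and still so for the second after the job is handed in, while the arm keeps its last pose, push and grip.
It also fails if it takes over 48 s, if anything falls off the work surface, if the arm or the gripper's body presses on something with over 40 N, if the wrist force passes 120 N, or if a joint passes its speed limit or range.

## Working session

There is one attempt and no reset: what is moved stays moved. The work goes in short steps, Python scripts to look and compute and a tool call to move; the robot and the scene stay as the last step left them, time stands still between calls to the robot, and variables do not carry over. Pictures are saved under pics/ and viewed, about 8 in all and at most 12, crops included, and the job is handed in when it is done.

Besides the shell and the picture viewer there is one more tool, called after ">>>" as name(argument=value, ...) on one line, values as JSON. apply_moves: Moves the arm, as the interface text tells. Its arguments: {"type":"object","properties":{"targets":{"type":"string"}},"required":["targets"]}

```bash
mkdir -p pics
cat > h.py <<'E'
import numpy as np, cv2
from cell import manip
from scipy.spatial.transform import Rotation as R
def cam(n):
    c=manip.read_camera(n); c['f']=240/np.tan(np.radians(c['fov_y'])/2); return c
def ray(c,u,v):
    T=np.array(c['world_from_camera']); d=T[:3,:3]@np.array([(u-c['cx'])/c['f'],(v-c['cy'])/c['f'],1]); return T[:3,3],d
def onz(c,u,v,z):
    o,d=ray(c,u,v); return o+d*(z-o[2])/d[2]
def proj(c,p):
    T=np.linalg.inv(np.array(c['world_from_camera'])); q=T[:3,:3]@np.array(p)+T[:3,3]; return c['f']*q[0]/q[2]+c['cx'],c['f']*q[1]/q[2]+c['cy']
E
python3 - <<'E'
from h import *
for n in ['top','side']:
    c=cam(n); cv2.imwrite(f'pics/{n}0.png',c['pixels']); print(n,c['fov_y'],c['cx'],c['cy'],np.round(c['world_from_camera'],3).tolist())
s=manip.observe(); print(s)
E
```

```text
top 52.751659290178424 319.51360469358366 237.1837603758451 [[0.029, -0.997, 0.076, 0.519], [-1.0, -0.029, 0.005, -0.024], [-0.002, -0.076, -0.997, 1.234], [0.0, 0.0, 0.0, 1.0]]
side 51.233457860688134 327.4010288575442 245.4542775185941 [[-0.791, -0.475, 0.387, 0.126], [-0.612, 0.615, -0.497, 0.604], [-0.002, -0.63, -0.777, 1.022], [0.0, 0.0, 0.0, 1.0]]
{'clock': 0.1, 'joint_pos': array([ 1.56011254e+00,  3.59309985e-01,  1.11900201e-02, -3.33863376e-04,
       -1.22411661e+00, -2.88094966e-01]), 'qvel': array([-0.00222776, -0.00093339,  0.00250029,  0.00088674, -0.00059042,
        0.00167766]), 'effort': array([-8.52494231e-04, -5.84763980e+01,  2.94108349e+01,  6.95449457e+00,
       -3.24348985e-03,  1.32413342e-05]), 'eef_pos': array([0.19858529, 0.64470246, 0.24147343]), 'orientation': array([-5.59178157e-04, -5.93943476e-01,  8.04506435e-01, -4.80142828e-04]), 'force': array([0.25770513, 0.59884271, 0.35398329]), 'ft_torque': array([ 0.00357259, -0.02548497,  0.00864371]), 'width': 0.08548448278176926}
```

View pics/top0.png

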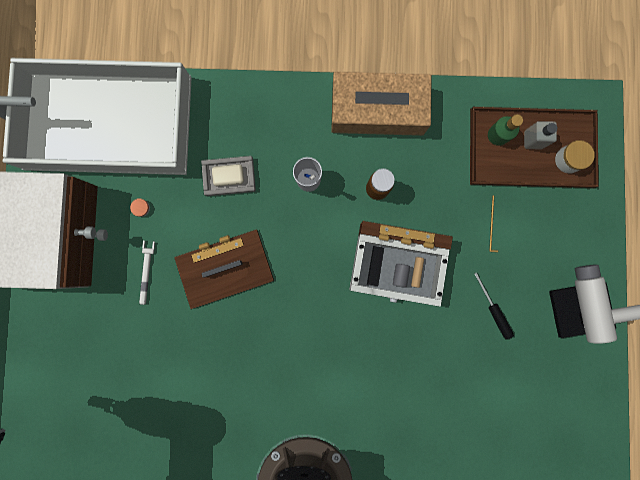

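View pics/side0.png

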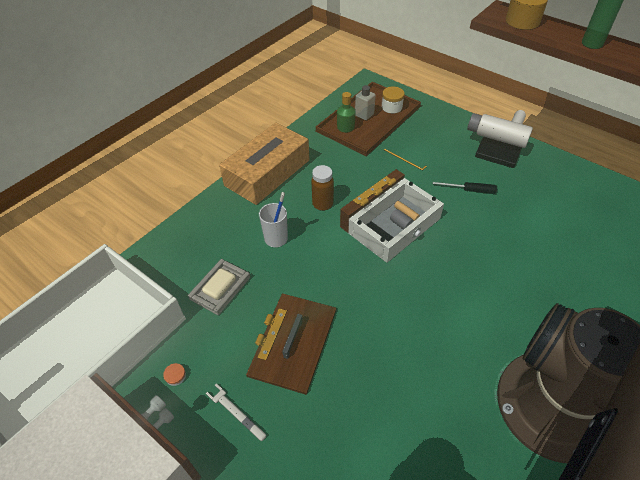

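The top view shows the lid at about (225,268) and the locker at about (402,265). The side view shows both unobstructed. Next I'll measure coarse poses.

Run:
```python
from h import *
c=cam('top'); im=c['pixels']; hsv=cv2.cvtColor(im,cv2.COLOR_BGR2HSV)
green=cv2.inRange(hsv,(55,60,20),(95,255,255)); 
def blob(m,x0,y0,x1,y1):
    z=np.zeros_like(m); z[y0:y1,x0:x1]=m[y0:y1,x0:x1]
    cs,_=cv2.findContours(z,cv2.RETR_EXTERNAL,cv2.CHAIN_APPROX_NONE); return max(cs,key=cv2.contourArea)
brown=cv2.inRange(hsv,(0,50,20),(25,255,255))
k=cv2.morphologyEx(brown,cv2.MORPH_CLOSE,np.ones((15,15))); k=cv2.morphologyEx(k,cv2.MORPH_OPEN,np.ones((21,21)))
b=blob(k,165,215,285,315); r=cv2.minAreaRect(b); print('lid px',r)
P=np.array([onz(c,u,v,.012) for u,v in cv2.boxPoints(r)]); print(P.round(4)); print('lid c',P.mean(0),[ (np.linalg.norm(P[i]-P[i-1]).round(4), np.arctan2(*(P[i]-P[i-1])[1::-1]).round(3)) for i in range(4)])
# pull
dark=cv2.inRange(hsv,(0,0,0),(180,90,95)); b=blob(dark,195,255,250,282); r=cv2.minAreaRect(b);print('pull',r,onz(c,*r[0],.043))
# locker rim
w=cv2.inRange(hsv,(0,0,170),(180,50,255)); b=blob(w,340,225,465,310); r=cv2.minAreaRect(b);print('lock',r)
P=np.array([onz(c,u,v,.06) for u,v in cv2.boxPoints(r)]);print(P.round(4)); 
# brass
br=cv2.inRange(hsv,(14,110,110),(30,255,255))
for box,z in [((185,230,250,265),.021),((370,220,445,250),.081)]:
    b=blob(br,*box); r=cv2.minAreaRect(b); q=cv2.boxPoints(r); print('brass',r); print(np.array([onz(c,u,v,z) for u,v in q]).round(4))
cv2.imwrite('pics/c1.png',cv2.resize(np.hstack([im[215:315,165:285],im[215:315,345:465]]),None,fx=3.3,fy=3.3,interpolation=2))
```

```text
lid px ((222.8500213623047, 267.04998779296875), (58.1859016418457, 87.59508514404297), 71.56504821777344)
[[0.5602 0.3531 0.012 ]
 [0.6365 0.1459 0.012 ]
 [0.4985 0.0942 0.012 ]
 [0.4234 0.2998 0.012 ]]
lid c [0.52963543 0.22328803 0.012     ] [(np.float64(0.1469), np.float64(0.371)), (np.float64(0.2208), np.float64(-1.218)), (np.float64(0.1474), np.float64(-2.783)), (np.float64(0.2189), np.float64(1.921))]
pull ((221.368896484375, 268.15924072265625), (5.513514041900635, 42.378379821777344), 71.07535552978516) [0.5261829  0.22062805 0.043     ]
lock ((410.3590393066406, 271.7986755371094), (69.91963958740234, 56.943660736083984), 10.007979393005371)
[[ 0.475  -0.1462  0.06  ]
 [ 0.6112 -0.1674  0.06  ]
 [ 0.5864 -0.3348  0.06  ]
 [ 0.4508 -0.3122  0.06  ]]
brass ((215.8000030517578, 246.9000244140625), (14.23024845123291, 52.810035705566406), 71.56504821777344)
[[0.5731 0.3098 0.021 ]
 [0.6188 0.1858 0.021 ]
 [0.5851 0.1731 0.021 ]
 [0.5396 0.2969 0.021 ]]
brass ((406.52203369140625, 235.87338256835938), (55.64305114746094, 14.564001083374023), 9.865806579589844)
[[ 0.6079 -0.1576  0.081 ]
 [ 0.6425 -0.1629  0.081 ]
 [ 0.6234 -0.2942  0.081 ]
 [ 0.5889 -0.2886  0.081 ]]
```

View pics/c1.png

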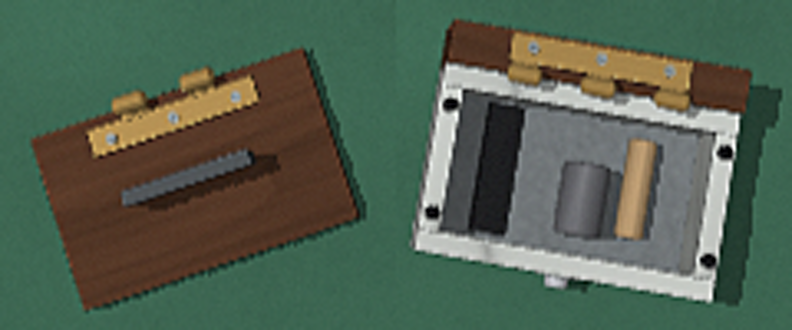

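The crop shows the lid yawed about +0.36 rad with its pull near (0.526, 0.221), and the locker yawed about -0.16 rad. All four bumpers are visible. I'll go above the lid.

```bash
cat >> h.py <<'E'
def plan(p1,yaw1,n,p0=None,yaw0=None,claw=0,level=True):
    s=manip.observe(); M=R.from_quat(s['orientation'],scalar_first=True)
    x=M.as_matrix()[:,0]
    p0=s['eef_pos'] if p0 is None else np.array(p0); yaw0=np.arctan2(x[1],x[0]) if yaw0 is None else yaw0
    dy=(yaw1-yaw0+np.pi)%(2*np.pi)-np.pi; out=[]; p=np.array(p0,float); y=yaw0
    for i in range(n):
        tgt=p0+(np.array(p1)-p0)*(i+1)/n
        ex=np.array([np.cos(y),np.sin(y),0]); ez=np.array([0,0,-1.]); F=np.c_[ex,np.cross(ez,ex),ez]
        d=np.round(F.T@(tgt-p)/.025,2); w=round(-np.degrees(yaw0+dy*(i+1)/n-y)/6,2)
        p=p+F@d*.025; y-=np.radians(6*w); out.append(f"{d[0]:g} {d[1]:g} {d[2]:g} 0 0 {w:g} {claw:g}")
    for i in range(0,n,10): print('; '.join(out[i:i+10]))
    print('end',p.round(4),round(y,4))
def st():
    s=manip.observe(); M=R.from_quat(s['orientation'],scalar_first=True).as_matrix()
    print('t',round(s['clock'],2),'p',s['eef_pos'].round(4),'yaw',np.arctan2(M[1,0],M[0,0]).round(4),'z',M[:,2].round(4),'F',s['force'].round(2),'T',s['ft_torque'].round(2),'w',s['width'].round(4),'q',s['joint_pos'].round(2)); return s
E
python3 -c "
from h import *
plan([.526,.2206,.2415],.355-np.pi,20)"
```

```text
0.62 -0.88 0 0 0 0.44 0; 0.58 -0.9 0 0 0 0.44 0; 0.53 -0.93 0 0 0 0.43 0; 0.49 -0.95 0 0 0 0.44 0; 0.45 -0.97 0 0 0 0.44 0; 0.4 -0.99 0 0 0 0.44 0; 0.36 -1.02 0 0 0 0.43 0; 0.31 -1.02 0 0 0 0.44 0; 0.26 -1.04 0 0 0 0.44 0; 0.22 -1.05 0 0 0 0.44 0
0.16 -1.06 0 0 0 0.44 0; 0.12 -1.06 0 0 0 0.43 0; 0.07 -1.07 0 0 0 0.44 0; 0.02 -1.07 0 0 0 0.44 0; -0.03 -1.08 0 0 0 0.44 0; -0.08 -1.06 0 0 0 0.43 0; -0.12 -1.07 0 0 0 0.44 0; -0.18 -1.06 0 0 0 0.44 0; -0.22 -1.04 0 0 0 0.44 0; -0.27 -1.04 0 0 0 0.44 0
end [0.5259 0.2206 0.2416] -2.787
```

>>> apply_moves(targets="0.6 -0.9 0 0 0 0.44 0; 0.6 -0.9 0 0 0 0.44 0; 0.5 -0.9 0 0 0 0.44 0; 0.5 -0.95 0 0 0 0.44 0; 0.45 -0.95 0 0 0 0.44 0; 0.4 -1 0 0 0 0.44 0; 0.35 -1 0 0 0 0.44 0; 0.3 -1 0 0 0 0.44 0; 0.25 -1 0 0 0 0.44 0; 0.2 -1 0 0 0 0.44 0")

```text
clock: 1.4
eef_pos: [0.3611, 0.4351, 0.2423]
orientation: [0.0, -0.393, 0.919, 0.0]
force: [0.7, 0.1, 0.4]
width: 0.0852
```

>>> apply_moves(targets="0.15 -1 0 0 0 0.44 0; 0.1 -1 0 0 0 0.44 0; 0.1 -1 0 0 0 0.44 0; 0 -1 0 0 0 0.44 0; 0 -1 0 0 0 0.44 0; -0.1 -1 0 0 0 0.44 0; -0.1 -1 0 0 0 0.44 0; -0.2 -1 0 0 0 0.44 0; -0.2 -1 0 0 0 0.44 0; -0.3 -1 0 0 0 0.44 0")

```text
clock: 2.65
eef_pos: [0.5152, 0.2349, 0.2423]
orientation: [0.0, -0.173, 0.985, -0.0]
force: [-0.7, 0.3, -0.1]
width: 0.0858
```

Run:
```python
from h import *
st(); c=cam('wrist'); cv2.imwrite('pics/w1.png',c['pixels']); print(c['fov_y'],c['cx'],c['cy'],np.round(c['world_from_camera'],3).tolist())
st()
```

```text
Traceback (most recent call last):
  File "h.py", line 26, in st
    print('t',round(s['clock'],2),'p',s['eef_pos'].round(4),'yaw',np.arctan2(M[1,0],M[0,0]).round(4),'z',M[:,2].round(4),'F',s['force'].round(2),'T',s['ft_torque'].round(2),'w',s['width'].round(4),'q',s['joint_pos'].round(2)); return s
                                                                                                                                                                                 ^^^^^^^^^^^^^^^^
AttributeError: 'float' object has no attribute 'round'
```

```bash
sed -i "s/s\['width'\].round(4)/round(s['width'],4)/" h.py
python3 - <<'E'
from h import *
c=cam('wrist'); cv2.imwrite('pics/w1.png',c['pixels']); print(c['fov_y'],c['cx'],c['cy'],np.round(c['world_from_camera'],3).tolist())
st()
E
```

```text
62.532720861897225 324.62162873912996 241.38413834625996 [[-0.94, -0.327, -0.095, 0.538], [-0.341, 0.904, 0.26, 0.168], [0.001, 0.277, -0.961, 0.375], [0.0, 0.0, 0.0, 1.0]]
t 2.7 p [0.5164 0.2333 0.2422] yaw -2.7971 z [ 1.e-04 -8.e-04 -1.e+00] F [ 1.54 -1.05 -0.1 ] T [-0.14 -0.24 -0.04] w 0.0856 q [ 0.77  0.18 -0.23  0.   -1.16 -0.43]
```

View pics/w1.png

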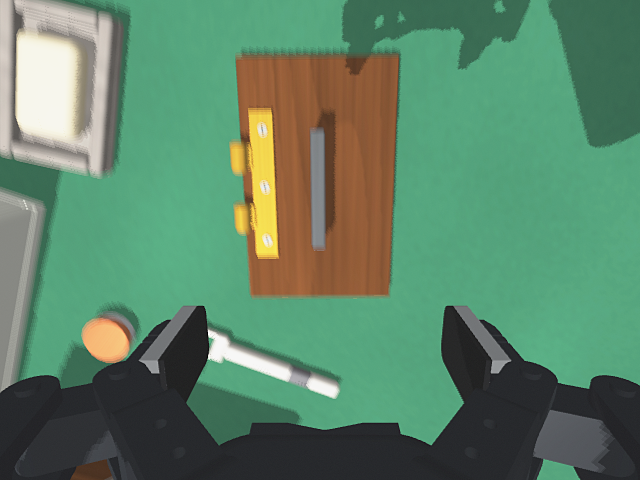

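The lid is fully in view at (240–400, 50–297), with the pull along u≈318. The picture is slightly blurred because the arm was still settling. I'll measure from fresh frames.

```bash
cat > lid.py <<'E'
from h import *
for i in range(3): c=cam('wrist')
im=c['pixels']; hsv=cv2.cvtColor(im,cv2.COLOR_BGR2HSV)
brown=cv2.inRange(hsv,(0,60,20),(20,220,200)); brass=cv2.inRange(hsv,(20,120,120),(32,255,255)); 
green=cv2.inRange(hsv,(55,60,20),(95,255,255))
def big(m):
    cs,_=cv2.findContours(m,cv2.RETR_EXTERNAL,cv2.CHAIN_APPROX_NONE); return max(cs,key=cv2.contourArea)
k=cv2.bitwise_not(green); k[300:]=0; k[:,:200]=0; k[:,450:]=0
k=cv2.morphologyEx(brown&k,cv2.MORPH_CLOSE,np.ones((41,41))); k=cv2.morphologyEx(k,cv2.MORPH_OPEN,np.ones((61,61)))
b=big(k)[:,0,:]; P=np.array([onz(c,u,v,.012)[:2] for u,v in b],np.float32); r=cv2.minAreaRect(P); print('lid',r, np.radians(r[2]))
g=cv2.inRange(hsv,(0,0,50),(180,80,200)); z=np.zeros_like(g); z[100:270,300:340]=g[100:270,300:340]
b=big(z)[:,0,:]; P=np.array([onz(c,u,v,.043)[:2] for u,v in b],np.float32); r=cv2.minAreaRect(P); print('pull',r,np.radians(r[2]))
z=np.zeros_like(g); z[90:275,220:290]=brass[90:275,220:290]; z=cv2.morphologyEx(z,cv2.MORPH_OPEN,np.ones((3,3)))
b=big(z)[:,0,:]; P=np.array([onz(c,u,v,.015)[:2] for u,v in b],np.float32); r=cv2.minAreaRect(P); print('leaf+kn',r,np.radians(r[2]))
st()
E
python3 lid.py
```

```text
lid ((0.5292062163352966, 0.22216179966926575), (0.1475181132555008, 0.21968184411525726), 20.529706954956055) 0.35831098083356233
pull ((0.5250040292739868, 0.2202843725681305), (0.011677345260977745, 0.0992327630519867), 19.93065643310547) 0.3478555768414794
leaf+kn ((0.5729684829711914, 0.23876287043094635), (0.023737993091344833, 0.13088540732860565), 20.49419403076172) 0.35769116337936
t 2.85 p [0.5149 0.2355 0.2421] yaw -2.793 z [-2.e-04 -1.e-04 -1.e+00] F [-0.83 -0.18  0.31] T [ 0.02 -0.    0.02] w 0.0853 q [ 0.77  0.18 -0.23 -0.   -1.16 -0.43]
```

>>> apply_moves(targets="-0.19 -0.71 0.4 0 0 -0.07 0; 0 0 1 0 0 0 0; 0 0 1 0 0 0 0; 0 0 1 0 0 0 0.3; 0 0 1 0 0 0 0.3; 0 0 1 0 0 0 0.3; 0 0 1 0 0 0 0.3; 0 0 0.7 0 0 0 0.3; 0 0 0 0 0 0 0.3; 0 0 0 0 0 0 0.3")

```text
clock: 4.1
eef_pos: [0.5254, 0.222, 0.0655]
orientation: [0.0, -0.178, 0.984, 0.0]
force: [-0.5, -0.4, 0.2]
width: 0.0596
```

Run:
```python
from h import *
st(); c=cam('wrist'); cv2.imwrite('pics/w2.png',c['pixels'])
```

```text
t 4.1 p [0.5254 0.222  0.0655] yaw -2.783 z [ 8.e-04  4.e-04 -1.e+00] F [-0.5  -0.36  0.19] T [ 0.02 -0.03 -0.05] w 0.0596 q [ 0.74  0.36 -0.44  0.   -0.77 -0.38]
```

View pics/w2.png

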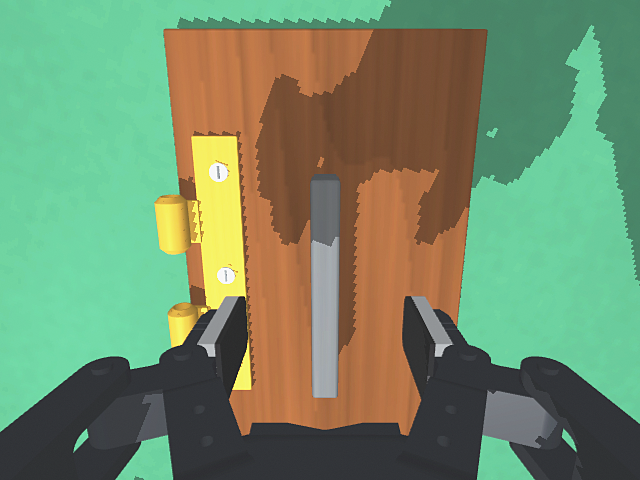

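The bar (u 312–340) is centred between the pads (midpoint about 324) and parallel to them. I'll go down and close.

>>> apply_moves(targets="0 -0.06 0.75 0 0 0 0.3; 0 0 0.75 0 0 0 0.3; 0 0 0 0 0 0 0.5; 0 0 0 0 0 0 0.7; 0 0 0 0 0 0 1; 0 0 0 0 0 0 1; 0 0 0 0 0 0 1; 0 0 0 0 0 0 1; 0 0 0 0 0 0 1")

```text
clock: 5.28
eef_pos: [0.5263, 0.2205, 0.0286]
orientation: [0.001, -0.178, 0.984, 0.0]
force: [-2.1, -0.2, 6.4]
width: 0.0109
```

```bash
python3 -c "
from h import *
st()"
```

```text
t 5.28 p [0.5263 0.2205 0.0286] yaw -2.7834 z [ 0.0015  0.0011 -1.    ] F [-2.13 -0.18  6.39] T [-0.01  0.62 -0.06] w 0.0109 q [ 0.74  0.42 -0.47  0.   -0.69 -0.38]
```

>>> apply_moves(targets="0 0 -0.4 0 0 0 1; 0 0 -0.8 0 0 0 1; 0 0 -0.9 0 0 0 1; 0 0 -1 0 0 0 1; 0 0 -1 0 0 0 1; 0 0 -0.9 0 0 0 1; 0 0 -0.6 0 0 0 1; 0 0 0 0 0 0 1; 0 0 0 0 0 0 1")

```text
clock: 6.4
eef_pos: [0.5251, 0.2197, 0.1664]
orientation: [-0.001, -0.178, 0.984, -0.0]
force: [-0.0, 0.6, -3.7]
width: 0.0109
```

Run:
```python
from h import *
st(); c=cam('wrist'); cv2.imwrite('pics/w3.png',c['pixels']); w=c['pixels']
t=cam('top'); s=cam('side'); cv2.imwrite('pics/t3.png',t['pixels']);cv2.imwrite('pics/s3.png',s['pixels'])
a=cv2.resize(t['pixels'][215:315,345:465],None,fx=3.3,fy=3.3,interpolation=2)
b=cv2.resize(s['pixels'][165:265,330:450],None,fx=3.3,fy=3.3,interpolation=2)
d=np.hstack([a,b]); e=np.hstack([cv2.resize(w,(396,270)),cv2.resize(t['pixels'],(396,270))]); cv2.imwrite('pics/m3.png',np.vstack([d,e]))
```

```text
t 6.4 p [0.5251 0.2197 0.1664] yaw -2.7841 z [-1.4e-03 -6.0e-04 -1.0e+00] F [-0.    0.59 -3.73] T [-0.07  0.03  0.03] w 0.0109 q [ 0.74  0.25 -0.33 -0.   -0.99 -0.38]
```

View pics/m3.png

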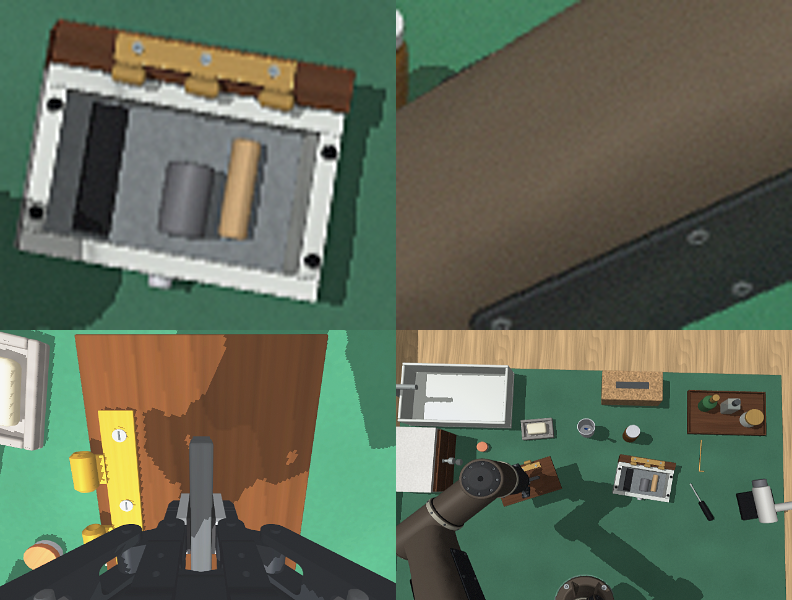

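The lid is level in the grip, and the top view shows the locker clear. The arm blocks the side view, so I'll reuse the first side image. I'll fix the locker pose from the bumpers, leaf and rim.

Run:
```python
from h import *
t=cam('top'); s=cam('side')
T0=cv2.imread('pics/top0.png'); S0=cv2.imread('pics/side0.png')
def cents(im,box,lo,hi,z,c,amin,amax,up=4):
    x0,y0,x1,y1=box; a=cv2.resize(im[y0:y1,x0:x1],None,fx=up,fy=up,interpolation=cv2.INTER_CUBIC)
    m=cv2.inRange(cv2.cvtColor(a,cv2.COLOR_BGR2HSV),lo,hi); n,l,st_,ce=cv2.connectedComponentsWithStats(m)
    out=[]
    for i in range(1,n):
        if amin*up*up<st_[i,4]<amax*up*up:
            u,v=(ce[i]+.5)/up-.5+[x0,y0]; out.append(onz(c,u,v,z)[:2]); print(np.round((u,v),1),st_[i,4]/up/up,out[-1].round(4),'wh',st_[i,2]/up,st_[i,3]/up)
    return out
print('bumpers top'); cents(T0,(345,215,465,315),(0,0,0),(180,255,60),.066,t,5,40)
print('bumpers side'); cents(S0,(330,165,450,265),(0,0,0),(180,255,60),.066,s,5,60)
print('screws top'); cents(T0,(372,222,440,245),(0,0,100),(180,90,255),.0755,t,1,20)
print('screws side'); cents(S0,(345,165,410,225),(0,0,100),(180,90,255),.0755,s,1,20)
for n,im,c,box in [('top',T0,t,(345,215,465,315)),('side',S0,s,(330,165,450,265))]:
    x0,y0,x1,y1=box; h=cv2.cvtColor(im,cv2.COLOR_BGR2HSV); m=cv2.inRange(h,(14,110,80),(30,255,255)); z=np.zeros_like(m); z[y0:y1,x0:x1]=m[y0:y1,x0:x1]
    cs,_=cv2.findContours(z,0,cv2.CHAIN_APPROX_NONE); b=max(cs,key=cv2.contourArea)[:,0]
    P=np.array([onz(c,u,v,.075)[:2] for u,v in b],np.float32); r=cv2.minAreaRect(P); print(n,'leaf',r); print(cv2.boxPoints(r))
```

```text
bumpers top
[359.9 229. ] 19.1875 [ 0.6304 -0.1154] wh 3.5 12.25
[389.8 237. ] 8.1875 [ 0.6129 -0.1882] wh 4.0 4.25
[412.4 240.7] 8.875 [ 0.6056 -0.2429] wh 3.5 4.25
[361.1 246.2] 12.0625 [ 0.5888 -0.1194] wh 4.5 3.5
[391.1 246.7] 6.625 [ 0.5895 -0.1917] wh 10.25 2.0
[444.4 260.8] 12.875 [ 0.5594 -0.3206] wh 4.5 3.75
[407.4 276.7] 29.0 [ 0.5185 -0.2321] wh 5.25 21.0
[355.6 279. ] 11.75 [ 0.5094 -0.1078] wh 4.0 3.5
[439.2 293.6] 13.4375 [ 0.4804 -0.309 ] wh 4.75 4.25
[400.  300.7] 13.9375 [ 0.4607 -0.2154] wh 7.5 4.0
bumpers side
[410.5 183.2] 9.25 [ 0.5565 -0.3191] wh 3.5 3.75
[332.2 195.5] 33.5 [ 0.6976 -0.1511] wh 4.25 24.25
[433.5 198.2] 10.1875 [ 0.4778 -0.3077] wh 3.5 3.75
[359.  221.8] 10.625 [ 0.5859 -0.1181] wh 3.75 4.0
screws top
[386.3 228.9] 11.75 [ 0.6314 -0.1781] wh 3.75 4.5
[406.9 232.4] 12.5625 [ 0.6245 -0.2276] wh 3.75 4.25
[427.5 236.1] 11.9375 [ 0.6171 -0.2772] wh 4.0 4.25
[415.6 243.9] 11.375 [ 0.5973 -0.249 ] wh 11.0 1.5
screws side
[384.4 179.7] 5.5 [ 0.6157 -0.2782] wh 3.0 2.5
[372.7 184.5] 1.25 [ 0.6303 -0.2435] wh 3.25 2.5
[372.  188.8] 6.0625 [ 0.6225 -0.2286] wh 3.0 2.5
[360.3 193.4] 2.1875 [ 0.6372 -0.1952] wh 6.5 4.5
[355.1 197.2] 1.1875 [ 0.6399 -0.1755] wh 2.75 2.25
[358.9 198.1] 6.5625 [ 0.6301 -0.1791] wh 3.25 2.75
[399.4 209.9] 1.75 [ 0.5225 -0.2081] wh 6.0 3.75
top leaf ((0.6159571409225464, -0.22679615020751953), (0.133681520819664, 0.03698970004916191), 81.73976135253906)
[[ 0.5880512  -0.29028633]
 [ 0.62465715 -0.29560062]
 [ 0.6438631  -0.16330597]
 [ 0.6072571  -0.15799168]]
side leaf ((0.6156259775161743, -0.22397059202194214), (0.21619106829166412, 0.0332615002989769), 81.7126693725586)
[[ 0.5835883  -0.32854024]
 [ 0.61650246 -0.33333448]
 [ 0.64766365 -0.11940095]
 [ 0.6147495  -0.11460671]]
```

```bash
python3 -c "
from h import *
plan([.515,-.2115,.155],-.1445-np.pi,20,claw=1)"
```

```text
0.32 -0.8 0.02 0 0 0.24 1; 0.3 -0.81 0.03 0 0 0.24 1; 0.28 -0.82 0.02 0 0 0.24 1; 0.26 -0.82 0.02 0 0 0.24 1; 0.24 -0.83 0.03 0 0 0.24 1; 0.22 -0.83 0.02 0 0 0.24 1; 0.2 -0.84 0.02 0 0 0.24 1; 0.18 -0.85 0.02 0 0 0.24 1; 0.15 -0.85 0.03 0 0 0.24 1; 0.14 -0.85 0.02 0 0 0.24 1
0.11 -0.85 0.02 0 0 0.24 1; 0.09 -0.86 0.03 0 0 0.24 1; 0.07 -0.86 0.02 0 0 0.24 1; 0.05 -0.86 0.02 0 0 0.24 1; 0.02 -0.87 0.03 0 0 0.24 1; 0.01 -0.86 0.02 0 0 0.24 1; -0.02 -0.86 0.02 0 0 0.24 1; -0.04 -0.86 0.03 0 0 0.24 1; -0.06 -0.86 0.02 0 0 0.24 1; -0.08 -0.86 0.02 0 0 0.24 1
end [ 0.515  -0.2114  0.155 ] -3.2865
```

>>> apply_moves(targets="0.32 -0.8 0 0 0 0.24 1; 0.3 -0.8 0 0 0 0.24 1; 0.28 -0.82 0 0 0 0.24 1; 0.26 -0.82 0 0 0 0.24 1; 0.24 -0.83 0 0 0 0.24 1; 0.22 -0.83 0 0 0 0.24 1; 0.2 -0.84 0 0 0 0.24 1; 0.18 -0.85 0 0 0 0.24 1; 0.15 -0.85 0 0 0 0.24 1; 0.14 -0.85 0 0 0 0.24 1")

```text
clock: 7.9
eef_pos: [0.5202, 0.0031, 0.1673]
orientation: [0.0, -0.052, 0.999, 0.0]
force: [0.7, 1.2, -4.1]
width: 0.011
```

>>> apply_moves(targets="0.11 -0.85 0 0 0 0.24 1; 0.09 -0.86 0 0 0 0.24 1; 0.07 -0.86 0 0 0 0.24 1; 0.05 -0.86 0 0 0 0.24 1; 0.02 -0.87 0.1 0 0 0.24 1; 0 -0.86 0.1 0 0 0.24 1; 0 -0.86 0.1 0 0 0.24 1; -0.04 -0.86 0.1 0 0 0.24 1; -0.06 -0.86 0 0 0 0.24 1; -0.08 -0.86 0 0 0 0.24 1")

```text
clock: 9.15
eef_pos: [0.5145, -0.2124, 0.1572]
orientation: [-0.0, 0.073, 0.997, -0.0]
force: [0.6, -0.7, -4.3]
width: 0.0111
```

>>> apply_moves(targets="0 0 0 0 0 0 1; 0 0 0 0 0 0 1; 0 0 0 0 0 0 1")

```text
clock: 9.52
eef_pos: [0.5149, -0.2106, 0.1573]
orientation: [0.0, 0.072, 0.997, 0.0]
force: [0.7, 1.0, -4.7]
width: 0.0106
```

Run:
```python
from h import *
st(); c=cam('wrist'); cv2.imwrite('pics/w4.png',c['pixels']); plan([.515,-.2115,.12],-.1445-np.pi,3,claw=1)
```

```text
t 9.53 p [ 0.5149 -0.2106  0.1573] yaw 2.9973 z [ 0.e+00  1.e-04 -1.e+00] F [ 0.67  1.02 -4.67] T [-0.    0.04  0.01] w 0.0106 q [-0.04  0.24 -0.37 -0.   -0.96 -0.11]
-0 -0.01 0.5 0 0 0 1; -0.01 -0.01 0.5 0 0 0 1; 0 -0.02 0.5 0 0 0 1
end [ 0.515  -0.2116  0.1199] 2.9974
```

View pics/w4.png

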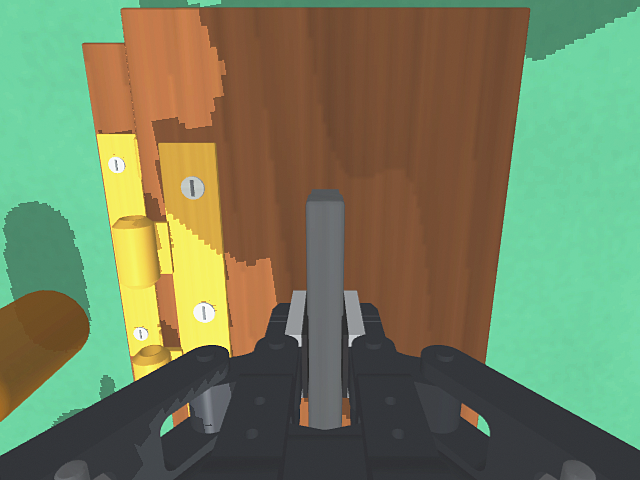

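The wrist view shows jamb screws at about (117,164) and (140,334), and lid screws at about (193,187) and (204,313). I'll compare them laterally.

```bash
cat > al.py <<'E'
from h import *
def run(z_off=.0286, jb=((95,140,145,190),(120,315,160,355)), lb=((175,165,215,210),(185,295,225,335))):
    c=cam('wrist'); s=st(); im=c['pixels']; z=s['eef_pos'][2]-z_off+.0155
    h=cv2.cvtColor(im,cv2.COLOR_BGR2HSV); m=cv2.inRange(h,(0,0,90),(180,70,255)); 
    def sc(b,zz):
        x0,y0,x1,y1=b; k=cv2.morphologyEx(m[y0:y1,x0:x1],cv2.MORPH_CLOSE,np.ones((7,7))); n,l,q,ce=cv2.connectedComponentsWithStats(k); i=1+np.argmax(q[1:,4]); u,v=ce[i]+[x0,y0]; p=onz(c,u,v,zz); print('px',u.round(1),v.round(1),q[i,2:],p.round(4)); return p
    J=[sc(b,.0755) for b in jb]; L=[sc(b,z) for b in lb]
    for n,(a,b) in [('J',J),('L',L)]: print(n,'yaw',np.arctan2(-(b-a)[0],(b-a)[1]).round(4),'len',np.linalg.norm(b-a).round(4))
    y=-.1445; xl=np.array([np.cos(y),np.sin(y),0]); yl=np.array([-np.sin(y),np.cos(y),0])
    print('lid-jamb x,y',[( ((l-j)@xl).round(4), ((l-j)@yl).round(4)) for l,j in zip(L,J)]); print('lid mid screw rel TCP', ((L[1]-s['eef_pos'])@xl).round(4),((L[1]-s['eef_pos'])@yl).round(4))
    return c
if __name__=='__main__': run()
E
python3 al.py
```

```text
t 9.62 p [ 0.5149 -0.2105  0.1574] yaw 2.9975 z [ 1.e-04  0.e+00 -1.e+00] F [-0.89 -0.14 -4.23] T [-0.05 -0.01 -0.04] w 0.0109 q [-0.04  0.24 -0.37 -0.   -0.96 -0.11]
px 116.3 164.4 [ 17  16 217] [ 0.617  -0.2784  0.0755]
px 140.5 333.1 [ 14  13 154] [ 0.6315 -0.1788  0.0755]
px 192.3 187.3 [ 24  23 427] [ 0.5555 -0.2671  0.1443]
px 203.8 312.0 [ 22  21 349] [ 0.5628 -0.2171  0.1443]
J yaw -0.1439 len 0.1006
L yaw -0.1445 len 0.0505
lid-jamb x,y [(np.float64(-0.0625), np.float64(0.0023)), (np.float64(-0.0625), np.float64(-0.0478))]
lid mid screw rel TCP 0.0483 0.0004
```

>>> apply_moves(targets="0 -0.09 0.5 0 0 0 1; 0 0 0.6 0 0 0 1; 0 0 0.6 0 0 0 1; 0 0 0 0 0 0 1; 0 0 0 0 0 0 1")

```text
clock: 10.25
eef_pos: [0.5148, -0.2133, 0.1148]
orientation: [-0.0, 0.072, 0.997, -0.0]
force: [0.1, 0.2, -3.2]
width: 0.0108
```

Run:
```python
from h import *
c=cam('wrist'); st(); a=c['pixels']; cv2.imwrite('pics/w5.png',a)
```

```text
t 10.3 p [ 0.515  -0.2133  0.1151] yaw 2.9969 z [ 5.e-04 -2.e-04 -1.e+00] F [ 0.39 -0.49 -3.35] T [ 0.05  0.02 -0.01] w 0.011 q [-0.04  0.28 -0.42  0.   -0.87 -0.1 ]
```

View pics/w5.png

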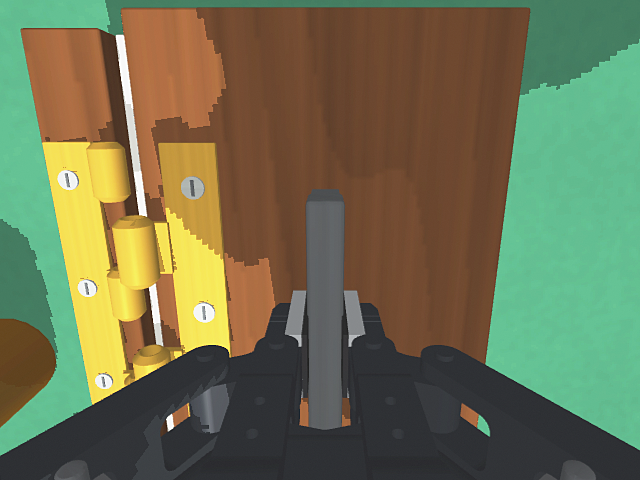

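The three jamb screws (68,180), (87,288), (104,381) and the lid screws (193,188), (204,313) are clear, and the knuckles look interleaved. I'll measure again.

Run:
```python
import al; al.run(jb=((52,165,84,196),(72,273,103,303)))
```

```text
t 10.35 p [ 0.5151 -0.2133  0.1153] yaw 2.9969 z [ 9.e-04 -2.e-04 -1.e+00] F [-0.8  -0.54 -4.01] T [ 0.03 -0.05  0.07] w 0.011 q [-0.04  0.28 -0.42  0.   -0.87 -0.1 ]
px 68.8 179.4 [ 21  20 328] [ 0.6171 -0.2784  0.0755]
px 88.0 287.3 [ 19  18 265] [ 0.6244 -0.2285  0.0755]
px 192.4 187.3 [ 24  23 426] [ 0.5554 -0.2699  0.1022]
px 203.8 311.9 [ 22  21 349] [ 0.5628 -0.2199  0.1022]
J yaw -0.1445 len 0.0504
L yaw -0.1456 len 0.0505
lid-jamb x,y [(np.float64(-0.0623), np.float64(-0.0005)), (np.float64(-0.0622), np.float64(-0.0004))]
lid mid screw rel TCP 0.0482 0.0003
```

>>> apply_moves(targets="0 0.02 0.4 0 0 0 1; 0 0 0.4 0 0 0 1; 0 0 0.1 0 0 0 1; 0 0 0.1 0 0 0 1; 0 0 0 0 0 0 1; 0 0 0 0 0 0 1")

```text
clock: 11.1
eef_pos: [0.5145, -0.2127, 0.0906]
orientation: [0.0, 0.072, 0.997, -0.0]
force: [-3.4, 2.9, 6.2]
width: 0.011
```

```bash
python3 -c "
from h import *
st()"
```

```text
t 11.1 p [ 0.5145 -0.2127  0.0906] yaw 2.997 z [ 1.e-04 -1.e-04 -1.e+00] F [-3.37  2.91  6.21] T [1.02 1.24 0.03] w 0.011 q [-0.04  0.31 -0.44  0.   -0.81 -0.1 ]
```

>>> apply_moves(targets="0 0 0.06 0 0 0 1; 0 0 0.06 0 0 0 1; 0 0 0 0 0 0 1; 0 0 0 0 0 0 1")

```text
clock: 11.6
eef_pos: [0.5146, -0.2127, 0.0886]
orientation: [0.0, 0.072, 0.997, -0.0]
force: [-6.4, 4.8, 14.6]
width: 0.0111
```

```bash
python3 -c "
from h import *
st()"
```

```text
t 11.6 p [ 0.5146 -0.2127  0.0886] yaw 2.9973 z [ 6.e-04 -4.e-04 -1.e+00] F [-6.43  4.79 14.59] T [ 1.84  2.34 -0.06] w 0.0111 q [-0.04  0.32 -0.45  0.   -0.81 -0.1 ]
```

>>> apply_moves(targets="0 0 0.04 0 0 0 1; 0 0 0 0 0 0 1; 0 0 0 0 0 0 1")

```text
clock: 11.98
eef_pos: [0.5147, -0.2127, 0.0885]
orientation: [0.001, 0.072, 0.997, -0.0]
force: [-10.5, 5.8, 24.3]
width: 0.0107
```

Run:
```python
from h import *
st(); w=cam('wrist')['pixels']; s=cam('side')['pixels']; cv2.imwrite('pics/w6.png',w); cv2.imwrite('pics/s6.png',s)
a=w[:,0:330]; b=cv2.resize(s[150:300,310:470],(470,440),interpolation=2)
cv2.imwrite('pics/m6.png',np.hstack([a,np.vstack([b,np.zeros((40,470,3),np.uint8)])]))
```

```text
t 11.97 p [ 0.5147 -0.2127  0.0885] yaw 2.9977 z [ 1.1e-03 -6.0e-04 -1.0e+00] F [-10.49   5.85  24.28] T [ 2.55  3.47 -0.05] w 0.0107 q [-0.04  0.32 -0.45  0.   -0.81 -0.1 ]
```

View pics/m6.png

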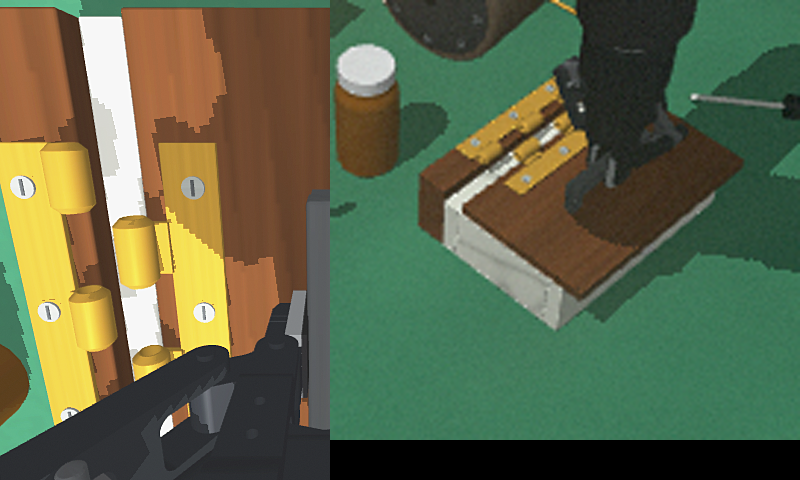

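The wrist view shows the lid flat on the rim. The side view agrees: an even gap to the jamb, and the lid's knuckles opposite the gaps. z stopped at 0.0885 with force rising, so it's seated. I'll measure the offset.

Run:
```python
import al; al.run(jb=((8,172,38,203),(34,298,64,328)))
```

```text
t 12.12 p [ 0.5147 -0.2127  0.0885] yaw 2.9977 z [ 1.e-03 -6.e-04 -1.e+00] F [-9.39  7.13 24.6 ] T [ 2.54  3.48 -0.08] w 0.0112 q [-0.04  0.32 -0.45  0.   -0.81 -0.1 ]
px 22.5 186.7 [ 30  23 511] [ 0.6173 -0.2784  0.0755]
px 49.2 311.4 [ 26  20 371] [ 0.6243 -0.2284  0.0755]
px 192.6 187.3 [ 24  23 427] [ 0.5552 -0.2692  0.0754]
px 203.9 312.1 [ 22  21 344] [ 0.5625 -0.2191  0.0754]
J yaw -0.1407 len 0.0505
L yaw -0.1457 len 0.0506
lid-jamb x,y [(np.float64(-0.0628), np.float64(0.0002)), (np.float64(-0.0625), np.float64(0.0003))]
lid mid screw rel TCP 0.0483 0.0005
```

>>> apply_moves(targets="-0.12 0 0 0 0 0 1; -0.12 0 0 0 0 0 1; -0.12 0 0 0 0 0 1; -0.12 0 0 0 0 0 1; 0 0 0 0 0 0 1; 0 0 0 0 0 0 1")

```text
clock: 12.88
eef_pos: [0.524, -0.2152, 0.0885]
orientation: [-0.002, 0.072, 0.997, -0.001]
force: [-16.9, 3.0, 30.7]
width: 0.011
```

Run:
```python
from h import *
s=st(); y=-.1445; p=s['eef_pos']-np.array([.5147,-.2127,.0885]); F=s['force']; c,n=np.cos(y),np.sin(y); print('slid',p[0]*c+p[1]*n,'lat',-p[0]*n+p[1]*c,'Fl',F[0]*c+F[1]*n,-F[0]*n+F[1]*c)
```

```text
t 12.88 p [ 0.524  -0.2152  0.0885] yaw 2.9972 z [-0.0035 -0.0011 -1.    ] F [-16.87   2.96  30.75] T [ 1.2   6.12 -0.04] w 0.011 q [-0.04  0.33 -0.42  0.   -0.82 -0.1 ]
slid 0.009522426350532734 lat -0.0011267168134003686 Fl -17.12160003528632 0.4967226759600738
```

>>> apply_moves(targets="-0.1 0.03 -0.03 0 0 0 1; -0.1 0 0 0 0 0 1; -0.1 0 0 0 0 0 1; 0 0 0 0 0 0 1; 0 0 0 0 0 0 1")

```text
clock: 13.5
eef_pos: [0.5322, -0.2155, 0.0886]
orientation: [-0.001, 0.072, 0.997, -0.001]
force: [-13.3, 2.0, 20.7]
width: 0.0109
```

```bash
cat > sl.py <<'E'
from h import *
def sl():
    s=st(); y=-.1445; p=s['eef_pos']-np.array([.5147,-.2127,.0885]); F=s['force']; c,n=np.cos(y),np.sin(y); print('slid',p[0]*c+p[1]*n,'lat',-p[0]*n+p[1]*c,'Fl',F[0]*c+F[1]*n,-F[0]*n+F[1]*c)
E
python3 - <<'E'
import sl; sl.sl()
from h import *
c=cam('wrist'); cv2.imwrite('pics/w7.png',c['pixels'])
a=c['pixels'][100:400,0:300]; cv2.imwrite('pics/w7c.png',cv2.resize(a,(600,600)))
E
```

```text
t 13.5 p [ 0.5322 -0.2155  0.0886] yaw 2.9971 z [-0.0025 -0.001  -1.    ] F [-13.32   2.    20.71] T [ 0.48  4.39 -0.  ] w 0.0109 q [-0.04  0.34 -0.41  0.   -0.83 -0.1 ]
slid 0.01770306222675527 lat -0.0002769366376260689 Fl -13.470541389656136 0.06390868125358518
```

View pics/w7c.png

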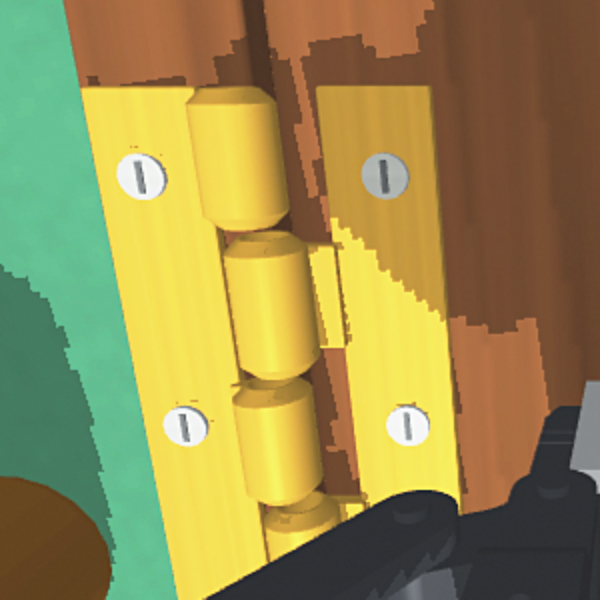

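The lid's knuckle is entering cleanly between the jamb knuckles, with all screws at matching heights. I'll measure what's left.

Run:
```python
import al; al.run(jb=((56,173,86,203),(78,298,107,328)))
```

```text
t 13.6 p [ 0.5322 -0.2155  0.0885] yaw 2.9972 z [-0.0026 -0.0011 -1.    ] F [-13.5    1.51  21.47] T [ 0.49  4.4  -0.01] w 0.0111 q [-0.04  0.34 -0.41  0.   -0.83 -0.1 ]
px 70.5 188.4 [ 30  26 530] [ 0.6172 -0.2782  0.0755]
px 93.2 312.7 [ 25  20 378] [ 0.6241 -0.2284  0.0755]
px 192.2 187.6 [ 24  24 431] [ 0.5728 -0.272   0.0754]
px 203.7 312.5 [ 22  20 350] [ 0.5801 -0.2219  0.0754]
J yaw -0.1386 len 0.0503
L yaw -0.1447 len 0.0506
lid-jamb x,y [(np.float64(-0.0449), np.float64(-0.0003)), (np.float64(-0.0446), np.float64(0.0))]
lid mid screw rel TCP 0.0483 0.0005
```

>>> apply_moves(targets="-0.05 0 0 0 0 0 1; -0.05 0 0 0 0 0 1; 0 0 0 0 0 0 1; 0 0 0 0 0 0 1")

```text
clock: 14.1
eef_pos: [0.5346, -0.2159, 0.0885]
orientation: [-0.001, 0.072, 0.997, -0.001]
force: [-13.0, 1.5, 20.5]
width: 0.011
```

Run:
```python
import sl; sl.sl()
import al; c=al.run(jb=((62,173,93,203),(84,298,112,328)))
from h import *
a=c['pixels'][120:380,40:240]; cv2.imwrite('pics/w8c.png',cv2.resize(a,(460,598),interpolation=2))
```

```text
t 14.1 p [ 0.5346 -0.2159  0.0885] yaw 2.9971 z [-0.0026 -0.001  -1.    ] F [-13.03   1.46  20.53] T [ 0.5   4.46 -0.01] w 0.011 q [-0.04  0.35 -0.4   0.   -0.83 -0.1 ]
slid 0.020168413393943468 lat -0.0002603426232364952 Fl -13.101003174434084 -0.4295997640794038
t 14.15 p [ 0.5346 -0.2159  0.0885] yaw 2.9971 z [-0.0026 -0.001  -1.    ] F [-12.76   1.51  21.21] T [0.53 4.52 0.08] w 0.0108 q [-0.04  0.35 -0.4   0.   -0.83 -0.1 ]
px 77.3 188.5 [ 31  26 519] [ 0.6171 -0.2781  0.0755]
px 99.4 312.6 [ 24  20 380] [ 0.6241 -0.2284  0.0755]
px 192.1 187.6 [ 24  23 427] [ 0.5752 -0.2723  0.0754]
px 203.6 312.5 [ 22  20 349] [ 0.5825 -0.2222  0.0754]
J yaw -0.1387 len 0.0502
L yaw -0.1445 len 0.0506
lid-jamb x,y [(np.float64(-0.0423), np.float64(-0.0003)), (np.float64(-0.042), np.float64(0.0001))]
lid mid screw rel TCP 0.0483 0.0006
```

View pics/w8c.png

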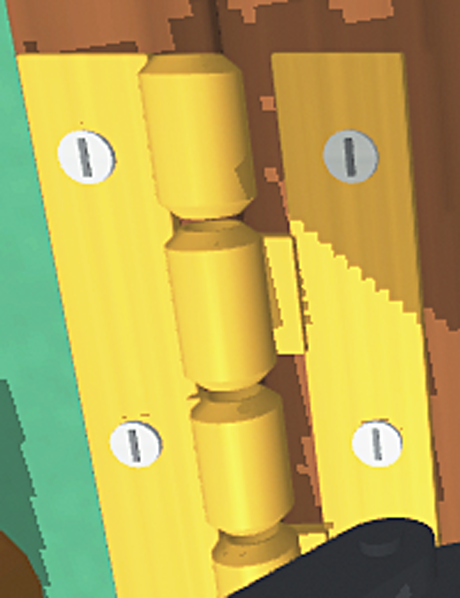

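The lid's knuckle (about 175–271 at row 305) lies on the line of the fixed ones either side, to about 1 px. The end gaps are even. I'll hold for a moment to check for creep.

>>> apply_moves(targets="0 0 0 0 0 0 1; 0 0 0 0 0 0 1; 0 0 0 0 0 0 1; 0 0 0 0 0 0 1; 0 0 0 0 0 0 1; 0 0 0 0 0 0 1; 0 0 0 0 0 0 1; 0 0 0 0 0 0 1")

```text
clock: 15.15
eef_pos: [0.5347, -0.2159, 0.0885]
orientation: [-0.001, 0.072, 0.997, -0.001]
force: [-13.7, 1.6, 20.4]
width: 0.0108
```

Run:
```python
import sl; sl.sl()
from h import *
c=cam('wrist')['pixels']; s=cam('side')['pixels']
a=cv2.resize(c[150:350,40:240],(450,450),interpolation=2); b=cv2.resize(s[165:285,320:440],(350,450),interpolation=2); cv2.imwrite('pics/m9.png',np.hstack([a,b]))
```

```text
t 15.15 p [ 0.5347 -0.2159  0.0885] yaw 2.9971 z [-0.0026 -0.001  -1.    ] F [-13.74   1.61  20.35] T [ 0.53  4.46 -0.01] w 0.0108 q [-0.04  0.35 -0.4   0.   -0.83 -0.1 ]
slid 0.020202475997958432 lat -0.0002468668079700911 Fl -13.832730535427432 -0.3862088656857372
```

View pics/m9.png

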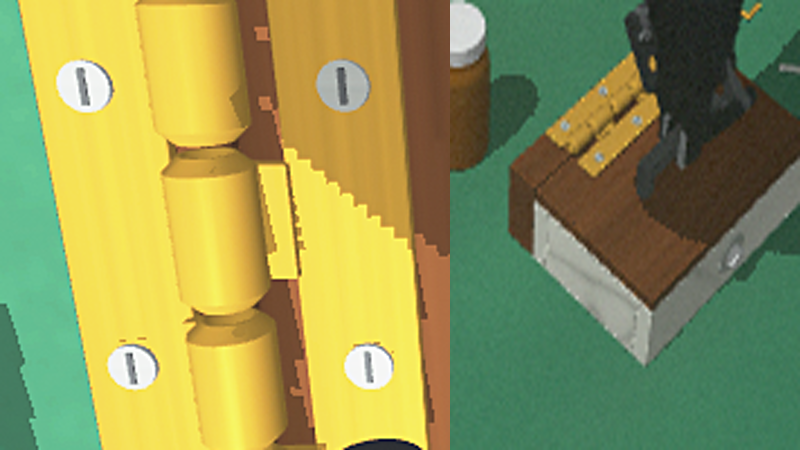

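The knuckles are in one line with even end gaps. The lid is flush with the rail and flat on the rim, and nothing moved over the 1 s hold. Handing in.

```bash
python3 -c "
from cell import manip
print(manip.sign_off())"
```

```text
the job is handed in; nothing more can be done
None
```

The lid is back on the locker, held pressed down with its two knuckles between the three on the jamb. I handed the job in at 15 s on the clock, still gripping it. I lifted it by the bar, laid it about 20 mm short of home, pressed it onto the rim, then slid it 20.2 mm straight back.

**Last checks:**
- **Holes in line:** the knuckles lie in one line in the wrist view, within about 0.3 mm by the leaf screws. That figure assumes the two leaves have their screws the same distance from the hinge axis. I did not confirm it against the 1 mm stop on the rail.
- **Sideways fit:** about 0.3 mm off centre, against 2 mm to spare at each end.
- **Pressed down:** about 20 N down on the lid. The tool height stayed at 0.0885 m, where the force rose sharply on reaching the rim, and the side view shows the lid flush with the rail.
- **Holding still:** moved no more than 0.1 mm over a 1 s hold before hand-in.

Two readings were not ideal. About 13 N of backward push remains, held by friction on the rim, and the tool is tilted about 0.003 rad, although the lid looked flat. I did not touch the pin or the other things on the counter, though I took no final overall picture to confirm where they are.

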